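# Kit out the staining tray from the compartment bin

### The job

Make up the staining kit: from the white compartment bin, take the forceps that lie across its top, the red tube rack beneath them and the dye bottle with the black cap, and set them in the metal tray, with the forceps lying flat on the tray's floor and the rack and the bottle standing upright on it. Set each thing down without dropping it, and leave everything else where it is, including the timer in the tray and the other rack and bottle in the bin.

Things in the scene. Friction and masses are not known exactly. Their poses are not given: they have to be found in the camera images.
- bin: white plastic bin, fixed, open on top, 284 (x) x 192 (y) x 95 mm high; four compartments in two rows of two, each 136 x 90 mm inside, centred at x = +-70, y = +-47 mm; walls, dividers (as high as the walls) and floor 4 mm thick, 2 mm dark liners, so contents stand 6 mm above the table. Origin: centre of the underside. Which compartment holds what varies
- tray: shallow bare-metal instrument tray, fixed, 260 (x) x 200 (y) mm outside, inside 252 x 192 mm, rim 18 mm high, walls and floor 4 mm thick. Origin: centre of the underside, on the table; z up
- forceps: steel forceps (rigid) lying flat across the top of the red rack's compartment, on its two long walls; 132 mm long (own x, -66 to +66 mm), 15 mm wide (y), 9 mm high in the rear half (x < -3 mm), 6 mm in the front half. Origin: middle of the underside; z up as it lies. Pinch across the 15 mm near the middle
- red_rack: red tube rack without tubes, an upright slab 21 mm thick (own x, -10 to +11 mm), 120 mm long (y), 73 mm high (z); stands in one compartment with its length roughly along the bin's x, under the forceps (its top is 16 mm below the top of the bin's walls). Origin: centre of the underside; z up. Pinch across the 21 mm thickness
- dye_bottle: white dye bottle with a red band and a black screw cap, 40 mm diameter to about 60 mm height, then a shoulder, cap 26 mm diameter, 85 mm high in all; stands alone in one compartment. Origin: centre of the underside; z along its axis, up
- grey_rack: grey tube rack with blue marks, 22 (x) x 120 (y) x 73 mm, standing in another compartment; to be left. Origin: centre of the underside
- small_bottle: small white bottle with a violet band and red cap, 34 mm diameter, 68 mm high, in the fourth compartment; to be left. Origin: centre of the underside
- timer: white bench timer with blue keys, 62 x 62 x 21 mm, lying somewhere in the tray; to be left. Origin: centre of the underside, x and y along its sides
There are look-alikes about, which are no part of the job. Leave any blue look-alike of the dye_bottle alone.

How it is judged:
At the end, for the whole second after the job is handed in: Forceps, red rack and dye bottle released, at rest, inside the tray and on its floor (origin within 6 mm of it): forceps flat, rack and bottle upright (0.09 to 0.12 rad). Grey rack, small bottle and timer within 20 mm of their starts and not tipped over (x of forceps in the frame of tray between -0.121 and 0.121 m and y of forceps in the frame of tray between -0.091 and 0.091 m and z of each of forceps, red_rack, dye_bottle in the frame of tray below 0.01 m and angle between forceps's own z axis and vertical below 0.09 rad and linear speed of each of forceps, red_rack, dye_bottle below 0.02 m/s and contact force between the fingers and forceps below 0.05 N and x of red_rack in the frame of tray between -0.119 and 0.119 m and y of red_rack in the frame of tray between -0.089 and 0.089 m and angle between each of red_rack, dye_bottle's own z axis and vertical below 0.12 rad and contact force between the fingers and red_rack below 0.05 N and x of dye_bottle in the frame of tray between -0.108 and 0.108 m and y of dye_bottle in the frame of tray between -0.078 and 0.078 m and contact force between the fingers and dye_bottle below 0.05 N and not ((distance of grey_rack from where it was at the start of the episode above 0.02 m or angle between grey_rack's own z axis and vertical above 0.35 rad) or (distance of small_bottle from where it was at the start of the episode above 0.02 m or angle between small_bottle's own z axis and vertical above 0.35 rad)) and not (distance of timer from where it was at the start of the episode above 0.02 m or angle between timer's own z axis and vertical above 0.35 rad)); the robot touches nothing.
It fails at once if forceps, red rack or dye bottle dropped: faster than 0.7 m/s outside the fingers (a free fall of about 25 mm) ((linear speed of forceps above 0.7 m/s and contact force between the fingers and forceps below 0.05 N) or (linear speed of red_rack above 0.7 m/s and contact force between the fingers and red_rack below 0.05 N) or (linear speed of dye_bottle above 0.7 m/s and contact force between the fingers and dye_bottle below 0.05 N)).
It fails at once if the grey rack or the small bottle in the bin moved by more than 20 mm or tipped over ((distance of grey_rack from where it was at the start of the episode above 0.02 m or angle between grey_rack's own z axis and vertical above 0.35 rad) or (distance of small_bottle from where it was at the start of the episode above 0.02 m or angle between small_bottle's own z axis and vertical above 0.35 rad)).
It fails at once if the timer moved by more than 20 mm or tipped over (distance of timer from where it was at the start of the episode above 0.02 m or angle between timer's own z axis and vertical above 0.35 rad).
It also fails if it takes over 72 s, if anything falls off the work surface, if the arm or the gripper's body presses on something with over 40 N, if the wrist force passes 120 N, or if a joint passes its speed limit or range.

### The arm

A 6-joint arm with a two-finger parallel gripper is mounted at the origin on a cart in front of the work surface, level with it; the furniture and walls round the work are solid. World frame = base frame: x ahead of the robot, y to its left, z up, the work surface at z = 0. Lengths are in m, angles in rad, forces in N, time in s.
With the tool pointing down it reaches from about 0.25 to 0.775 m from the base axis. Payload 4 kg.
Tool frame: the origin (TCP) lies between the finger pads; the fingertips stand 14 mm ahead of it and the grasp point (between the pads) lies 5 mm behind it (robot.nose_length is the distance from the TCP to the fingertips, in m); z points along the fingers, y is the direction in which the jaws open and shut (so a half turn about z gives the same grasp; the last joint's range is limited). The gripper opens to 94 mm and grips with 3 to 60 N. Pads are 16 mm wide; open, the fingers measure 119 mm over their backs; the gripper's body (75 mm by 177 mm) begins 78 mm behind the grasp point.
Start: joints at [1.011, 0.087, 1.371, -0, 1.684, -0.103], TCP at [0.243, 0.494, 0.22] pointing down, gripper open.
Joint ranges: [-3.1, 3.1], [-0.76, 2.03], [0.27, 2.55], [-1.08, 4.22], [0.17, 2.65], [-2.57, 2.57]. Speed limits (rad/s): [2.79, 2.79, 3.14, 3.14, 3.14, 3.14].

### API

Orientations are given as [roll, pitch, yaw] about the fixed x, y, z axes, in that order (R = Rz(yaw) Ry(pitch) Rx(roll)).
In Python, from bench import robot, eyes, finder gives the robot as it stands.
- The arm moves only by the tool play_rows, never from a script. Its argument "rows" is a list of rows, each an object with "linear": the shift along the tool's x, y, z in cm, a list of three; "spin": the turn about the tool's z in degrees. A call has 1 to 12 rows; each row shifts and turns the commanded pose from where the row before left it, along the tool's axes as they then stand; what a row does not reach is not made up. A row lasts 1/12 s, in which the tool goes at most 41.7 mm and 7.16 degrees, less where a joint would pass 70% of its speed; a pose out of reach is approached as far as the arm can. A call with a gripper value outside its range is refused whole. "claw" is the finger opening in cm, from 0 to 9.4, set as the call begins (left out, the last holds). The fingers move at their own pace and stop on an object; the grip force is fixed at half the most. Time passes only in rows, so rows that do not move let the fingers close. It gives the time, the measured TCP pose, the force and the opening at its end, in the units of the state.
- robot.get_obs(): the state, without advancing time (a new reading comes with each control period).
- eyes.snapshot(name): name is "side" or "top" or "wrist"; returns a dict with "frame" (400x640x3 uint8, red, green, blue), "fx", "fy", "cx", "cy" (pixels), "dist" ([k1, k2, p1, p2, k3] as OpenCV has them; the pictures are not rectified), "rvec" (rotation vector, rad) and "tvec" (3), from world to camera coordinates, as OpenCV has them; the wrist camera has in their place "mount" (4x4, takes a point from camera to tool coordinates, whose origin is the TCP and whose axes are the flange's). Camera axes: x right, y down, z forward; pixel columns grow to the right and rows downward; lengths in m; the calibration is good to about 2 mm. A picture is of the moment at which its call begins: read the wrist's pose just before it. There is no depth.
- robot.close_job(): hands the job in, once; it reports no verdict.
Trained networks look in a picture, given as the dict that the camera call returned (one of the last four; its "shot" number tells which), for a name from the list of things; names that differ only in an ending like _2 or _b are one class to them, and where a whole thing is asked for, a point or a joint stands for the part that bears it (a point fixed in the world has none). Each returns a list of dicts, best first, with "conf" (0 to 1); they miss things now and then, are a little off and sometimes report something else, mostly with a low value. They report only what shows in the picture. A call takes as long as a camera call. They do not tell look-alikes from the thing itself.
- finder.silhouettes(picture, name): "pixels" (400x640 bool, what is visible of it) and "box" ([centre column, centre row, width, height] in pixels, round what is visible of it).
The state is a dict: "time": time; "joint_positions": joint angles; "qvel": joint speeds; "joint_torque": joint torques, N m; "tool_pos": TCP position; "ee_rot": TCP orientation; "wrist_force": force on the tool from outside, world axes, zero at the start; "wrist_torque": the same for the moment, N m; "width": finger opening in m.
Only numpy, scipy, OpenCV 4.12 (cv2) and the standard library are available. Lean on these libraries where they do the work, as an engineer would, in place of code of your own. Each camera call takes 0.05 s, during which the arm holds its last target. There are 200 camera calls.

## Working session

There is one attempt and no reset: what is moved stays moved. The work goes in short steps, Python scripts to look and compute and a tool call to move; the robot and the scene stay as the last step left them, time stands still between calls to the robot, and variables do not carry over. Pictures are saved under pics/ and viewed, about 8 in all and at most 12, crops included, and the job is handed in when it is done.

Besides the shell and the picture viewer there is one more tool, called as name(argument=value, ...) on one line, values as JSON. play_rows: Moves the arm, as the interface text tells. Its arguments: {"type":"object","properties":{"rows":{"type":"array"},"claw":{"type":"number"}},"required":["rows"]}

```bash
mkdir -p pics; ls; cat > h.py <<'E'
import numpy as np, cv2
from bench import robot, eyes, finder
from scipy.spatial.transform import Rotation as R
def cam(p):
    """returns R,t world->camera"""
    if 'rvec' in p: return cv2.Rodrigues(np.array(p['rvec'],float))[0], np.array(p['tvec'],float)
    s=p['obs']; T=np.eye(4); T[:3,:3]=R.from_euler('xyz',s['ee_rot']).as_matrix(); T[:3,3]=s['tool_pos']
    C=np.linalg.inv(T@np.array(p['mount'])); return C[:3,:3],C[:3,3]
def snap(n):
    o=robot.get_obs(); p=eyes.snapshot(n); p['obs']=o; return p
def K(p): return np.array([[p['fx'],0,p['cx']],[0,p['fy'],p['cy']],[0,0,1.]])
def proj(p,X):
    r,t=cam(p); return cv2.projectPoints(np.array(X,float).reshape(-1,3),cv2.Rodrigues(r)[0],t,K(p),np.array(p['dist'],float))[0].reshape(-1,2)
def unproj(p,uv,z):
    r,t=cam(p); uv=np.array(uv,float).reshape(-1,1,2)
    n=cv2.undistortPoints(uv,K(p),np.array(p['dist'],float)).reshape(-1,2)
    d=np.c_[n,np.ones(len(n))]@r; c=-r.T@t
    return c+d*((z-c[2])/d[:,2])[:,None]
def save(p,name,crop=None,sc=1):
    f=p['frame'][:,:,::-1]
    if crop: f=f[crop[1]:crop[3],crop[0]:crop[2]]
    cv2.imwrite('pics/'+name,cv2.resize(np.ascontiguousarray(f),None,fx=sc,fy=sc))
E
python3 - <<'E'
from h import *
p=snap('top'); save(p,'top1.png',sc=1.25)
print(robot.get_obs())
for n in ['bin','tray','forceps','red_rack','dye_bottle','grey_rack','small_bottle','timer']:
    for d in finder.silhouettes(p,n)[:3]: print(n,round(d['conf'],2),np.round(d['box']))
E
```

```text
pics
{'time': 0.05, 'joint_positions': array([ 1.01088226e+00,  8.79308838e-02,  1.37217413e+00, -6.14927002e-06,
        1.68359612e+00, -1.03096256e-01]), 'qvel': array([ 0.00197192, -0.0011022 , -0.00209147,  0.00041796, -0.00315642,
       -0.0005044 ]), 'joint_torque': array([ 1.48941868e-03, -3.41546237e+01, -3.03592801e+01,  7.19676912e-02,
        3.05217295e-02, -9.58919190e-05]), 'tool_pos': array([0.24234334, 0.49318215, 0.21835796]), 'ee_rot': array([-3.13949474e+00, -2.10912237e-04,  2.68477394e+00]), 'wrist_force': array([ 0.5619091 ,  0.13708286, -0.74455044]), 'wrist_torque': array([-0.01994207, -0.02093577,  0.02063851]), 'width': 0.09381779897486807}
bin 0.93 [254. 210.  95. 141.]
tray 0.87 [409. 217. 104. 120.]
tray 0.74 [280. 241.  18.  23.]
forceps 0.64 [300. 174.  12.   7.]
red_rack 0.65 [277. 172.  17.  54.]
dye_bottle 0.7 [279. 238.  19.  20.]
dye_bottle 0.61 [326. 224.  15.  24.]
grey_rack 0.7 [232. 242.  20.  59.]
small_bottle 0.83 [239. 172.  19.  19.]
small_bottle 0.5 [232. 244.  17.  60.]
timer 0.71 [432. 220.  32.  30.]
```

View pics/top1.png

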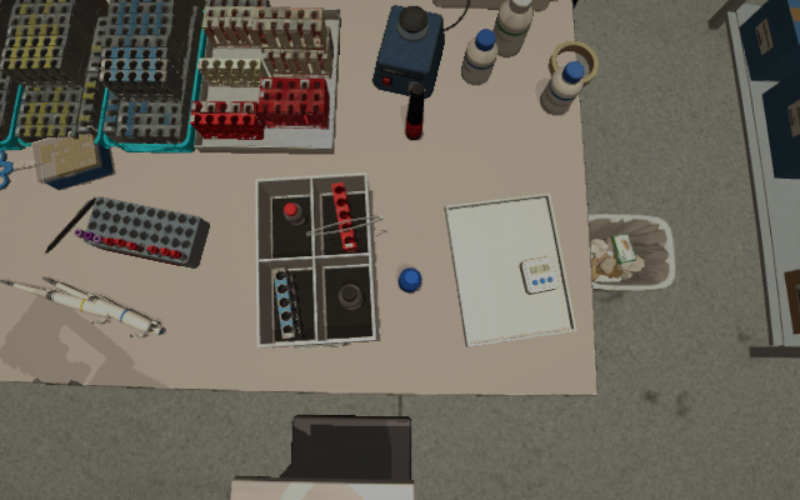

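```bash
python3 - <<'E'
from h import *
p=snap('top'); r,t=cam(p); print('cam',-r.T@t, 'fx',p['fx'])
u=lambda l,z: print(np.round(unproj(p,np.array(l)/1.25,z),3).tolist())
print('bin rim');u([(257,180),(368,174),(377,340),(258,346)],.095)
print('tray');u([(446,207),(550,195),(574,329),(468,346)],.018)
print('forceps');u([(308,233),(382,217)],.099)
print('rack');u([(338,184),(349,249)],.079)
print('dye cap, blue, smallcap, timer');u([(350,292)],.091);u([(410,276)],.085);u([(291,210)],.074);u([(540,275)],.02)
print('grey');u([(280,270),(288,335)],.079)
f=p['frame'][120:290,190:480,::-1]; f=cv2.resize(f,None,fx=2.7,fy=2.7,interpolation=cv2.INTER_CUBIC)
w=snap('side'); g=cv2.cvtColor(w['frame'],cv2.COLOR_RGB2BGR)
cv2.imwrite('pics/crop1.png',f); cv2.imwrite('pics/side1.png',g)
E
```

```text
cam [ 0.38683741 -0.11521884  0.91958172] fx 402.80583267170533
bin rim
[[0.66, 0.12, 0.095], [0.675, -0.07, 0.095], [0.394, -0.092, 0.095], [0.381, 0.099, 0.095]]
tray
[[0.64, -0.213, 0.018], [0.668, -0.41, 0.018], [0.418, -0.443, 0.018], [0.387, -0.251, 0.018]]
forceps
[[0.568, 0.027, 0.099], [0.598, -0.096, 0.099]]
rack
[[0.661, -0.017, 0.079], [0.546, -0.041, 0.079]]
dye cap, blue, smallcap, timer
[[0.472, -0.046, 0.091]]
[[0.501, -0.145, 0.085]]
[[0.614, 0.063, 0.074]]
[[0.515, -0.384, 0.02]]
grey
[[0.508, 0.074, 0.079], [0.4, 0.055, 0.079]]
```

View pics/crop1.png

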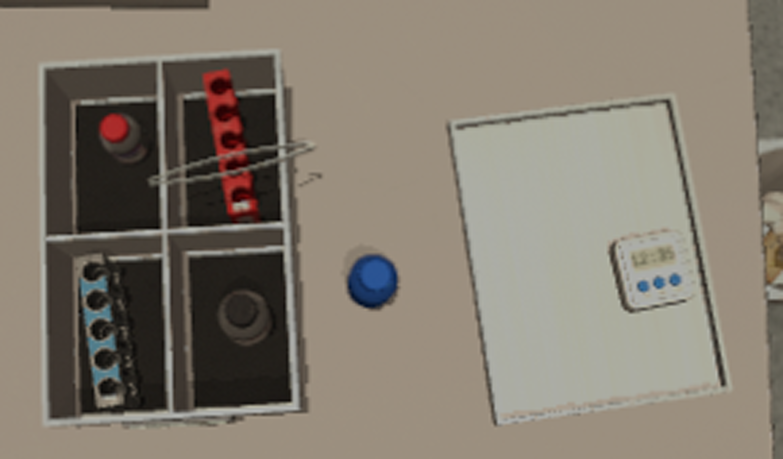

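View pics/side1.png

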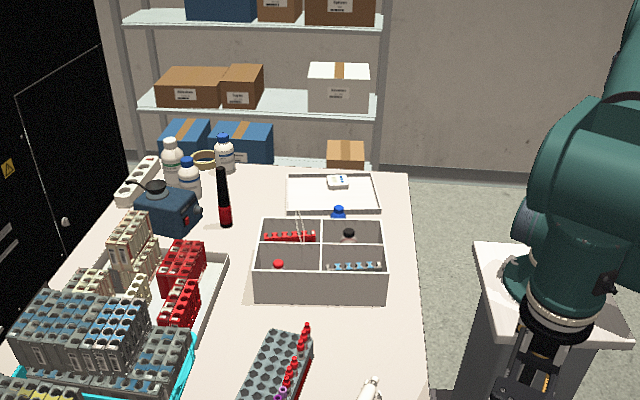

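Candidates (first-picture pixels, 1.25x scale):
- **Dye bottle:** black cap in the bin at (350,297), chosen. The blue-capped bottle on the table at (410,280) and the blue-capped ones at the back (485,40) and (572,72) are look-alikes. The red cap at (291,210) is the small bottle.
- **Rack:** red in the bin at (343,215), chosen. Red racks at the back (295,100) are look-alikes, and the grey one is at (285,300).
- **Forceps:** (345,225), chosen.

The crop confirms these choices, so I'll move above the bin.

play_rows(rows=[{"linear": [0,0,-0.7],"spin": 7.1},{"linear": [0,0,-0.7],"spin": 7.1},{"linear": [0,0,-0.7],"spin": 7.1},{"linear": [0,0,-0.7],"spin": 7.1},{"linear": [0,0,-0.7],"spin": 7.1},{"linear": [0,0,-0.7],"spin": 7.1},{"linear": [0,0,-0.7],"spin": 7.1}], claw=5)

```text
time: 1.13
tool_pos: [0.2426, 0.4936, 0.2689]
ee_rot: [3.141, -0.0, 1.811]
wrist_force: [0.3, -0.6, -0.1]
width: 0.0518
```

play_rows(rows=[{"linear": [-3,1.7,0],"spin": 0},{"linear": [-3.8,1.7,0],"spin": 0},{"linear": [-3.8,1.7,0],"spin": 0},{"linear": [-3.8,1.7,0],"spin": 0},{"linear": [-3.8,1.7,0],"spin": 0},{"linear": [-3.8,1.7,0],"spin": 0},{"linear": [-3.8,1.7,0],"spin": 0},{"linear": [-3.8,1.7,0],"spin": 0},{"linear": [-3.8,1.7,0],"spin": 0},{"linear": [-3.8,1.7,0],"spin": 0}])

```text
time: 1.97
tool_pos: [0.4992, 0.1725, 0.2688]
ee_rot: [3.141, -0.0, 1.817]
wrist_force: [0.9, 0.4, 0.1]
width: 0.0497
```

play_rows(rows=[{"linear": [-3.8,1,0],"spin": 0},{"linear": [-3.8,0.5,0],"spin": 0},{"linear": [-3.8,0.5,0],"spin": 0},{"linear": [-3.8,0.5,0],"spin": 0},{"linear": [-3.8,0,0],"spin": 0},{"linear": [-2.5,0,0],"spin": 0},{"linear": [0,0,0],"spin": 0}])

```text
time: 2.55
tool_pos: [0.5757, -0.033, 0.2675]
ee_rot: [-3.14, 0.002, 1.811]
wrist_force: [-0.2, 0.6, 0.2]
width: 0.0501
```

```bash
python3 - <<'E'
from h import *
o=robot.get_obs(); print(o['time'],o['tool_pos'],np.degrees(o['ee_rot']),o['joint_positions'])
p=snap('wrist'); save(p,'w1.png')
print(np.round(p['mount'],3))
for n in ['forceps','red_rack','dye_bottle']:
    for d in finder.silhouettes(p,n)[:3]:
        ys,xs=np.nonzero(d['pixels']); pts=np.c_[xs,ys].astype(np.float32)
        print(n,round(d['conf'],2),np.round(d['box']),cv2.minAreaRect(pts))
E
```

```text
2.55 [ 0.57570242 -0.03298941  0.26753423] [-1.79920169e+02  9.71346035e-02  1.03757200e+02] [-0.1543201   0.14381966  1.21402756 -0.00214941  1.7843798  -0.39488229]
[[ 0.001 -0.973 -0.231  0.066]
 [ 1.     0.001  0.001  0.   ]
 [-0.    -0.231  0.973 -0.166]
 [ 0.     0.     0.     1.   ]]
forceps 0.79 [323. 244.  10.   8.] ((324.5, 243.0), (8.0, 5.0), 90.0)
forceps 0.48 [288. 332.  85.  40.] ((290.5, 331.0), (34.0, 81.0), 90.0)
red_rack 0.57 [343. 188.  95.  28.] ((343.5228271484375, 188.20065307617188), (91.30559539794922, 24.304367065429688), 1.6365771293640137)
dye_bottle 0.79 [251. 244.  26.  39.] ((246.89407348632812, 241.40823364257812), (12.129480361938477, 43.823455810546875), 35.70669174194336)
dye_bottle 0.56 [244. 175.  41.  37.] ((242.75001525878906, 173.75), (30.40559196472168, 38.18376159667969), 45.0)
```

View pics/w1.png

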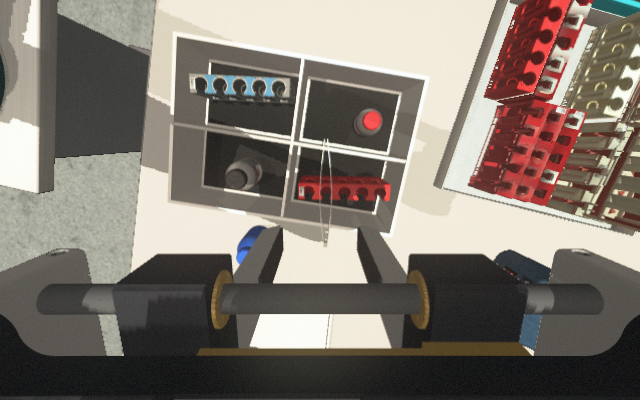

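```bash
cat >> h.py <<'E'
B0=np.array([.5275,.014]); T0=np.array([.528,-.329])
def loc(P,o,a):
    a=np.radians(a); c,s=np.cos(a),np.sin(a); P=np.array(P)[...,:2]-o
    return np.stack([c*P[...,0]+s*P[...,1],-s*P[...,0]+c*P[...,1]],-1)
E
python3 - <<'E'
from h import *
p=snap('wrist')
rim=unproj(p,[(174,33),(428,77),(395,231),(170,201)],.095); print('rim',np.round(rim,4).tolist())
F=unproj(p,[(326.5,140),(325,245)],.1); print('forc',np.round(F,4).tolist(),F.mean(0),np.degrees(np.arctan2(*(F[1]-F[0])[[1,0]])),np.linalg.norm(F[1]-F[0]))
s=[d for d in finder.silhouettes(p,'red_rack') if 150<d['box'][1]<220][0]['pixels']
f=p['frame'].astype(int); red=(f[...,0]>1.8*f[...,1])&(f[...,0]>60); red[:, :290]=0; red[:,396:]=0; red[:160]=0; red[210:]=0
im=np.zeros((400,640,3),np.uint8)
ys,xs=np.nonzero(red); print(xs.min(),xs.max(),ys.min(),ys.max())
c=f[100:260,150:440].astype(np.uint8)[:,:,::-1]
cv2.imwrite('pics/w1c.png',cv2.resize(c,None,fx=2.75,fy=2.75,interpolation=cv2.INTER_CUBIC))
E
```

```text
rim [[0.3793, 0.1046, 0.095], [0.6611, 0.1306, 0.095], [0.6809, -0.052, 0.095], [0.3985, -0.0832, 0.095]]
forc [[0.5678, 0.0359, 0.1], [0.5986, -0.0904, 0.1]] [ 0.58323967 -0.02723274  0.1       ] -76.29454660417329 0.13001490058512336
297 389 180 206
```

View pics/w1c.png

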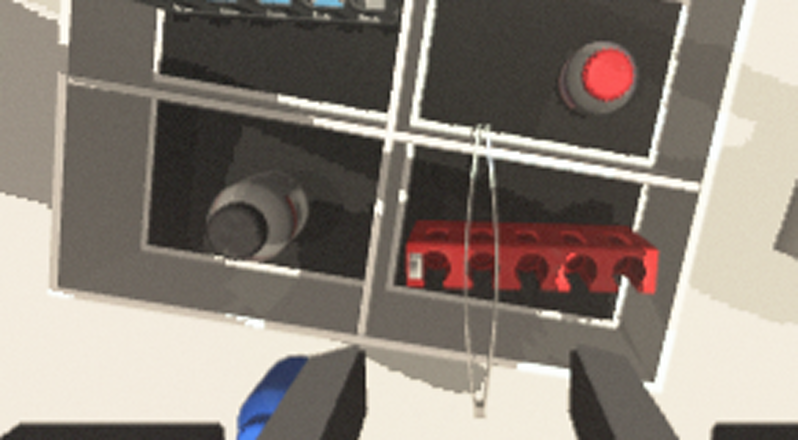

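```bash
python3 - <<'E'
from h import *
p=snap('wrist')
q=lambda l:np.array(l)/2.75+[150,100]
rim=unproj(p,np.vstack([[(174,33),(428,77)],q([(658,390),(53,291)])]),.095); print('rim',np.round(rim,4).tolist(),rim.mean(0))
F=unproj(p,q([(483,125),(480,414)]),.099); print('forc',np.round(F,4).tolist(),F.mean(0),np.degrees(np.arctan2(*(F[1]-F[0])[[1,0]])),np.linalg.norm(F[1]-F[0]))
F=unproj(p,q([(408,268),(656,276)]),.079); print('rack',np.round(F,4).tolist(),F.mean(0),np.degrees(np.arctan2(*(F[1]-F[0])[[1,0]])),np.linalg.norm(F[1]-F[0]))
print('cap',unproj(p,q([(237,230)]),.091))
t=snap('top');
for c in ['forceps','red_rack']:
  for d in finder.silhouettes(t,c)[:3]: print(c,d['conf'],d['box'],unproj(t,[d['box'][:2]],.099))
E
```

```text
rim [[0.3791, 0.1048, 0.095], [0.661, 0.1311, 0.095], [0.6783, -0.0673, 0.095], [0.3984, -0.0893, 0.095]] [0.52920973 0.01982346 0.095     ]
forc [[0.5684, 0.0301, 0.099], [0.6002, -0.0979, 0.099]] [ 0.58428203 -0.03389929  0.099     ] -76.03791342852293 0.13180551765588822
rack [[0.5513, -0.043, 0.079], [0.6658, -0.0179, 0.079]] [ 0.60852063 -0.03041989  0.079     ] 12.384518437455629 0.11719228382966672
cap [[ 0.47297971 -0.04223502  0.091     ]]
forceps 0.42 [295.8, 176.2, 15.4, 9.5] [[ 0.59180506 -0.07554404  0.099     ]]
forceps 0.33 [409.1, 217.6, 101.0, 123.0] [[ 0.50827569 -0.31225196  0.099     ]]
red_rack 0.45 [279.4, 197.7, 12.0, 7.0] [[ 0.5452625  -0.04281327  0.099     ]]
```

play_rows(rows=[{"linear": [-0.3,0.8,2],"spin": 0},{"linear": [0,0,3],"spin": 0},{"linear": [0,0,3],"spin": 0},{"linear": [0,0,3],"spin": 0},{"linear": [0,0,2],"spin": 0},{"linear": [0,0,1],"spin": 0},{"linear": [0,0,0],"spin": 0},{"linear": [0,0,0],"spin": 0}], claw=4)

```text
time: 3.72
tool_pos: [0.5837, -0.0288, 0.129]
ee_rot: [3.141, 0.0, 1.818]
wrist_force: [0.5, 0.1, 0.3]
width: 0.0397
```

```bash
python3 - <<'E'
from h import *
p=snap('wrist'); o=p['obs']; print(o['tool_pos'],np.degrees(o['ee_rot']))
save(p,'w2.png',crop=(200,100,440,400),sc=2)
E
```

```text
[ 0.58370774 -0.0287604   0.12902178] [1.79975272e+02 2.83493824e-03 1.04150661e+02]
```

View pics/w2.png

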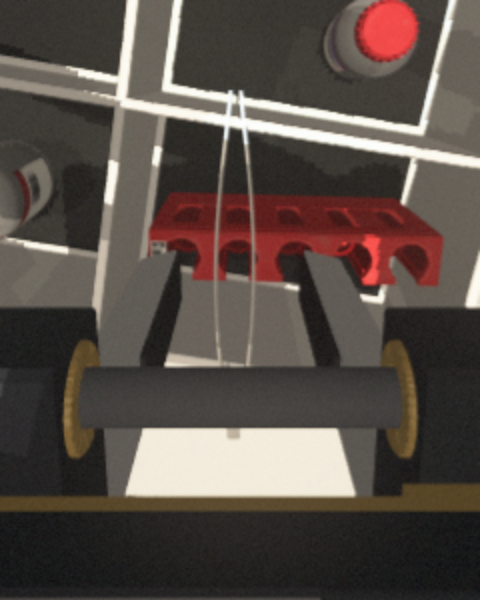

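play_rows(rows=[{"linear": [-0.5,-0.1,1],"spin": 0},{"linear": [0,0,1.2],"spin": 0},{"linear": [0,0,0],"spin": 0},{"linear": [0,0,0],"spin": 0}])

```text
time: 4.1
tool_pos: [0.583, -0.0341, 0.1053]
ee_rot: [-3.14, -0.001, 1.817]
wrist_force: [-0.1, -0.1, 0.3]
width: 0.0401
```

play_rows(rows=[{"linear": [0,0,0],"spin": 0},{"linear": [0,0,0],"spin": 0},{"linear": [0,0,0],"spin": 0},{"linear": [0,0,0],"spin": 0},{"linear": [0,0,0],"spin": 0},{"linear": [0,0,0],"spin": 0},{"linear": [0,0,0],"spin": 0},{"linear": [0,0,0],"spin": 0}], claw=0.5)

```text
time: 4.77
tool_pos: [0.584, -0.0341, 0.1069]
ee_rot: [3.141, 0.0, 1.817]
wrist_force: [0.4, 1.2, 1.5]
width: 0.0146
```

play_rows(rows=[{"linear": [0,0,-0.5],"spin": 0},{"linear": [0,0,-1],"spin": 0},{"linear": [0,0,-1.5],"spin": 0},{"linear": [0,0,-2],"spin": 0},{"linear": [0,0,-1.5],"spin": 2},{"linear": [0,0,-1],"spin": 2},{"linear": [0,0,-0.5],"spin": 2},{"linear": [0,0,0],"spin": 0}])

```text
time: 5.43
tool_pos: [0.5848, -0.0343, 0.1894]
ee_rot: [3.137, 0.001, 1.712]
wrist_force: [-0.2, 0.5, 0.0]
width: 0.0141
```

play_rows(rows=[{"linear": [-1,0,0],"spin": 0},{"linear": [-2,0,0],"spin": 0},{"linear": [-3,-0.2,0],"spin": 0},{"linear": [-3.2,-0.2,0],"spin": 0},{"linear": [-3.2,-0.3,0],"spin": 0},{"linear": [-3.2,0,0],"spin": 0},{"linear": [-3.2,0,0],"spin": 0},{"linear": [-3.2,0,0],"spin": 0},{"linear": [-3,0,0],"spin": 0},{"linear": [-2,0,0],"spin": 0},{"linear": [-1.2,0,0],"spin": 0},{"linear": [0,0,0],"spin": 0}])

```text
time: 6.43
tool_pos: [0.6158, -0.3172, 0.1847]
ee_rot: [-3.14, -0.001, 1.71]
wrist_force: [0.0, 1.0, 0.5]
width: 0.0147
```

```bash
python3 - <<'E'
from h import *
p=snap('wrist'); o=p['obs']; print(o['time'],o['tool_pos'],np.degrees(o['ee_rot']),o['width'])
save(p,'w3.png')
E
```

```text
6.4333 [ 0.61577987 -0.31718918  0.18472173] [-1.79881871e+02 -4.08286560e-02  9.79568399e+01] 0.014704950551343684
```

View pics/w3.png

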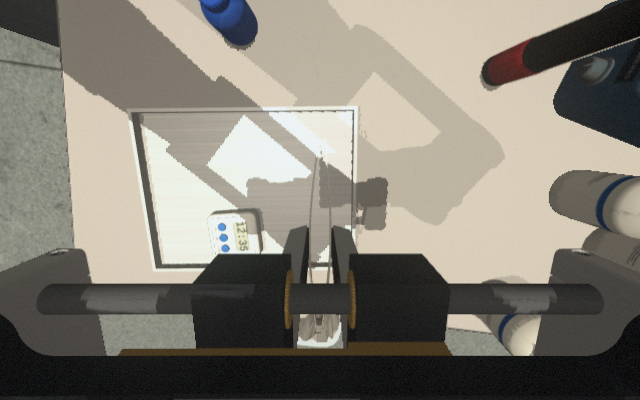

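play_rows(rows=[{"linear": [0,0,1],"spin": 0},{"linear": [0,0,2],"spin": 0},{"linear": [0,0,2.5],"spin": 0},{"linear": [0,0,2.5],"spin": 0},{"linear": [0,0,2.5],"spin": 0},{"linear": [0,0,2],"spin": 0},{"linear": [0,0,1.5],"spin": 0},{"linear": [0,0,1],"spin": 0},{"linear": [0,0,0.5],"spin": 0},{"linear": [0,0,0],"spin": 0},{"linear": [0,0,0],"spin": 0},{"linear": [0,0,0],"spin": 0}])

```text
time: 7.48
tool_pos: [0.6176, -0.3145, 0.0333]
ee_rot: [3.139, 0.002, 1.713]
wrist_force: [-0.4, -0.3, -0.1]
width: 0.0144
```

play_rows(rows=[{"linear": [0,0,0.5],"spin": 0},{"linear": [0,0,0.4],"spin": 0},{"linear": [0,0,0.3],"spin": 0},{"linear": [0,0,0],"spin": 0},{"linear": [0,0,0],"spin": 0},{"linear": [0,0,0],"spin": 0}])

```text
time: 7.98
tool_pos: [0.6166, -0.3143, 0.0194]
ee_rot: [-3.142, -0.0, 1.712]
wrist_force: [0.7, 0.2, -0.1]
width: 0.0147
```

play_rows(rows=[{"linear": [0,0,0],"spin": 0},{"linear": [0,0,0],"spin": 0},{"linear": [0,0,0],"spin": 0},{"linear": [0,0,0],"spin": 0}], claw=2.6)

```text
time: 8.32
tool_pos: [0.6167, -0.3143, 0.0196]
ee_rot: [3.141, 0.0, 1.713]
wrist_force: [-0.1, -1.4, 0.1]
width: 0.026
```

play_rows(rows=[{"linear": [0,0,-0.5],"spin": 0},{"linear": [0,0,-2],"spin": 0},{"linear": [0,0,-3],"spin": 0},{"linear": [0,0,-4],"spin": 0},{"linear": [0,0,-4],"spin": 0},{"linear": [0,0,-3],"spin": 0},{"linear": [0,0,-1.5],"spin": 0},{"linear": [0,0,0],"spin": 0}])

```text
time: 8.98
tool_pos: [0.6187, -0.3154, 0.2069]
ee_rot: [3.132, 0.008, 1.713]
wrist_force: [-0.1, 0.7, 0.3]
width: 0.0259
```

play_rows(rows=[{"linear": [0,0,0],"spin": 7.1},{"linear": [0,0,0],"spin": 7.1},{"linear": [0,0,0],"spin": 7.1},{"linear": [0,0,0],"spin": 7.1},{"linear": [0,0,0],"spin": 7.1},{"linear": [0,0,0],"spin": 7.1},{"linear": [0,0,0],"spin": 7.1},{"linear": [0,0,0],"spin": 7.1},{"linear": [0,0,0],"spin": 7.1},{"linear": [0,0,0],"spin": 7.1},{"linear": [0,0,0],"spin": 7.1},{"linear": [0,0,0],"spin": 7.1}], claw=3.6)

```text
time: 9.98
tool_pos: [0.616, -0.3138, 0.197]
ee_rot: [-3.139, 0.003, 0.22]
wrist_force: [-0.4, -0.7, -1.0]
width: 0.0358
```

play_rows(rows=[{"linear": [0.5,-3,0],"spin": 0.8},{"linear": [0.5,-3,0],"spin": 0},{"linear": [0.5,-3,0],"spin": 0},{"linear": [0.5,-3,0],"spin": 0},{"linear": [0.5,-3,0],"spin": 0},{"linear": [0.5,-3,0],"spin": 0},{"linear": [0.5,-3,0],"spin": 0},{"linear": [0.5,-3,0],"spin": 0},{"linear": [0.5,-2.5,0],"spin": 0},{"linear": [0.5,-1.6,0],"spin": 0},{"linear": [0,0,0],"spin": 0},{"linear": [0,0,0],"spin": 0}])

```text
time: 10.98
tool_pos: [0.6054, -0.0285, 0.1979]
ee_rot: [-3.141, 0.002, 0.213]
wrist_force: [0.2, 0.0, -1.0]
width: 0.0357
```

```bash
python3 - <<'E'
from h import *
p=snap('wrist'); o=p['obs']; print(o['time'],o['tool_pos'],np.degrees(o['ee_rot']),o['width'])
c=p['frame'][:,:,::-1].copy()
for s,col in ((.0,(0,255,0)),):
    pass
pt=proj(p,[[o['tool_pos'][0],o['tool_pos'][1],.079]])[0]; print('tcp shadow at z=.079',pt)
cv2.imwrite('pics/w4.png',cv2.resize(np.ascontiguousarray(c[60:340,160:480]),None,fx=2.1,fy=2.1))
E
```

```text
10.9833 [ 0.60543604 -0.02845047  0.19790741] [-1.79984602e+02  1.42521165e-01  1.22271835e+01] 0.03571226915707193
tcp shadow at z=.079 [318.95438492 203.12234131]
```

View pics/w4.png

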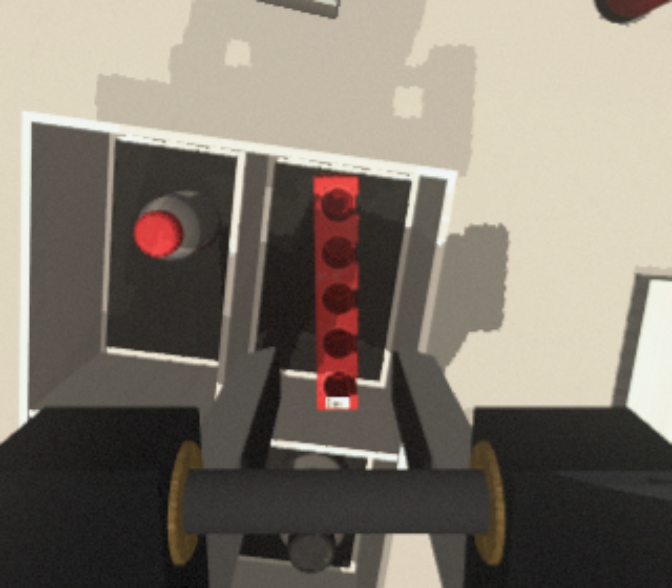

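play_rows(rows=[{"linear": [0.1,-0.1,2],"spin": 0},{"linear": [0,0,3],"spin": 0},{"linear": [0,0,3],"spin": 0},{"linear": [0,0,2],"spin": 0},{"linear": [0,0,1.5],"spin": 0},{"linear": [0,0,1.5],"spin": 0},{"linear": [0,0,1],"spin": 0},{"linear": [0,0,0.4],"spin": 0},{"linear": [0,0,0],"spin": 0},{"linear": [0,0,0],"spin": 0}])

```text
time: 11.87
tool_pos: [0.6072, -0.0285, 0.0559]
ee_rot: [3.141, -0.001, 0.211]
wrist_force: [-1.0, -0.4, 0.4]
width: 0.0359
```

play_rows(rows=[{"linear": [0,0,0],"spin": 0},{"linear": [0,0,0],"spin": 0},{"linear": [0,0,0],"spin": 0},{"linear": [0,0,0],"spin": 0},{"linear": [0,0,0],"spin": 0},{"linear": [0,0,0],"spin": 0}], claw=1.2)

```text
time: 12.37
tool_pos: [0.6076, -0.0279, 0.0567]
ee_rot: [3.141, -0.002, 0.212]
wrist_force: [0.3, -0.6, 4.4]
width: 0.0214
```

play_rows(rows=[{"linear": [0,0,-0.5],"spin": 0},{"linear": [0,0,-1.5],"spin": 0},{"linear": [0,0,-2],"spin": 0},{"linear": [0,0,-2],"spin": 0},{"linear": [0,0,-2],"spin": 0},{"linear": [0,0,-2],"spin": 0},{"linear": [0,0,-1.5],"spin": 2},{"linear": [0,0,-0.5],"spin": 2},{"linear": [0,0,0],"spin": 0}])

```text
time: 13.12
tool_pos: [0.6076, -0.0278, 0.1775]
ee_rot: [3.141, -0.003, 0.141]
wrist_force: [0.3, -0.3, -0.8]
width: 0.0212
```

play_rows(rows=[{"linear": [-0.7,1.1,0],"spin": 0},{"linear": [-1.5,2.2,0],"spin": 0},{"linear": [-1.5,2.2,0],"spin": 0},{"linear": [-1.5,2.2,0],"spin": 0},{"linear": [-1.5,2.2,0],"spin": 0},{"linear": [-1.5,2.2,0],"spin": 0},{"linear": [-1.5,2.2,0],"spin": 0},{"linear": [-1.5,2.2,0],"spin": 0},{"linear": [-1.5,2.2,0],"spin": 0},{"linear": [-1.5,2.2,0],"spin": 0},{"linear": [-0.9,1.2,0],"spin": 0},{"linear": [0,0,0],"spin": 0}])

```text
time: 14.12
tool_pos: [0.4857, -0.2707, 0.1736]
ee_rot: [-3.141, 0.004, 0.138]
wrist_force: [0.9, -0.1, -1.0]
width: 0.021
```

```bash
python3 - <<'E'
from h import *
o=robot.get_obs(); print(o['time'],o['tool_pos'],np.degrees(o['ee_rot']),o['width'],loc(o['tool_pos'],T0,8))
w=snap('wrist'); p=snap('top')
a=cv2.resize(w['frame'],None,fx=1,fy=1)[:,:,::-1]; b=p['frame'][130:330,300:560,::-1]
b=cv2.resize(np.ascontiguousarray(b),(260,200)); 
cv2.imwrite('pics/w5.png',np.vstack([a[60:360,:],cv2.resize(b,(390,300),interpolation=cv2.INTER_CUBIC).copy() if 0 else np.hstack([cv2.resize(b,(390,300),interpolation=cv2.INTER_CUBIC),np.zeros((300,250,3),np.uint8)])]))
E
```

```text
14.1167 [ 0.48572987 -0.27070795  0.17360128] [-179.93963526    0.21088764    7.89833933] 0.021045904042400983 [-0.03374607  0.06360762]
```

View pics/w5.png

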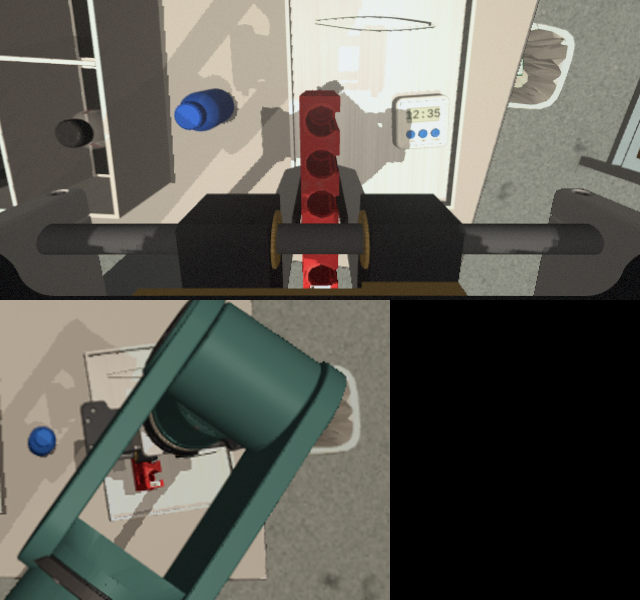

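play_rows(rows=[{"linear": [0,0,1],"spin": 0},{"linear": [0,0,2],"spin": 0},{"linear": [0,0,2],"spin": 0},{"linear": [0,0,2],"spin": 0},{"linear": [0,0,2],"spin": 0},{"linear": [0,0,1.5],"spin": 0},{"linear": [0,0,0.8],"spin": 0},{"linear": [0,0,0],"spin": 0},{"linear": [0,0,0],"spin": 0},{"linear": [0,0,0],"spin": 0}])

```text
time: 15.05
tool_pos: [0.4895, -0.268, 0.0635]
ee_rot: [3.14, -0.002, 0.143]
wrist_force: [-0.4, -0.2, 0.1]
width: 0.0212
```

play_rows(rows=[{"linear": [0,0,0.4],"spin": 0},{"linear": [0,0,0.3],"spin": 0},{"linear": [0,0,0.1],"spin": 0},{"linear": [0,0,0.1],"spin": 0},{"linear": [0,0,0],"spin": 0},{"linear": [0,0,0],"spin": 0}])

```text
time: 15.55
tool_pos: [0.4887, -0.2682, 0.0548]
ee_rot: [3.141, -0.001, 0.142]
wrist_force: [-2.4, 1.4, 5.5]
width: 0.021
```

play_rows(rows=[{"linear": [0,0,0],"spin": 0},{"linear": [0,0,0],"spin": 0},{"linear": [0,0,0],"spin": 0},{"linear": [0,0,0],"spin": 0},{"linear": [0,0,-0.5],"spin": 0},{"linear": [0,0,-2],"spin": 0},{"linear": [0,0,-3],"spin": 0},{"linear": [0,0,-3],"spin": 0},{"linear": [0,0,-3],"spin": 0},{"linear": [0,0,-3],"spin": 0},{"linear": [0,0,-1],"spin": 0},{"linear": [0,0,0],"spin": 0}], claw=4)

```text
time: 16.55
tool_pos: [0.4902, -0.269, 0.2125]
ee_rot: [3.136, -0.006, 0.142]
wrist_force: [0.8, 0.3, 0.3]
width: 0.0401
```

play_rows(rows=[{"linear": [0,0,0],"spin": -7.1},{"linear": [0,0,0],"spin": -7.1},{"linear": [0,0,0],"spin": -7.1},{"linear": [0,0,0],"spin": -7.1},{"linear": [0,0,0],"spin": -7.1},{"linear": [0,0,0],"spin": -7.1},{"linear": [0,0,0],"spin": -7.1},{"linear": [0,0,0],"spin": -7.1},{"linear": [0,0,0],"spin": -7.1},{"linear": [0,0,0],"spin": -7.1},{"linear": [0,0,0],"spin": -7.1},{"linear": [0,0,0],"spin": -7.1}], claw=6.2)

```text
time: 17.55
tool_pos: [0.4876, -0.2673, 0.2052]
ee_rot: [-3.138, -0.003, 1.635]
wrist_force: [-0.5, -0.3, -0.2]
width: 0.0619
```

play_rows(rows=[{"linear": [1,0,0],"spin": 0},{"linear": [2,0,0],"spin": 0},{"linear": [3,-0.3,0],"spin": 0},{"linear": [3,0,0],"spin": 0},{"linear": [3,0,0],"spin": 0},{"linear": [3,0,0],"spin": 0},{"linear": [3,0,0],"spin": 0},{"linear": [2.5,0,0],"spin": 0},{"linear": [2,0,0],"spin": 0},{"linear": [0,0,0],"spin": 0},{"linear": [0,0,0],"spin": 0}])

```text
time: 18.47
tool_pos: [0.4717, -0.0424, 0.207]
ee_rot: [-3.139, -0.0, 1.629]
wrist_force: [-0.3, 0.4, -0.4]
width: 0.0621
```

```bash
python3 - <<'E'
from h import *
p=snap('wrist'); o=p['obs']; print(o['time'],o['tool_pos'],np.degrees(o['ee_rot']),o['width'])
X=o['tool_pos']; print('shadow .091/.006',proj(p,[[X[0],X[1],.091],[X[0],X[1],.066]]))
c=p['frame'][:,:,::-1].copy(); cv2.imwrite('pics/w6.png',cv2.resize(np.ascontiguousarray(c[100:340,180:460]),None,fx=2.5,fy=2.5))
E
```

```text
18.4667 [ 0.47170718 -0.04243785  0.20704148] [-1.79871896e+02 -1.53192270e-02  9.33393671e+01] 0.06209756522903008
shadow .091/.006 [[319.16775472 202.87750748]
 [319.24793955 197.7919869 ]]
```

View pics/w6.png

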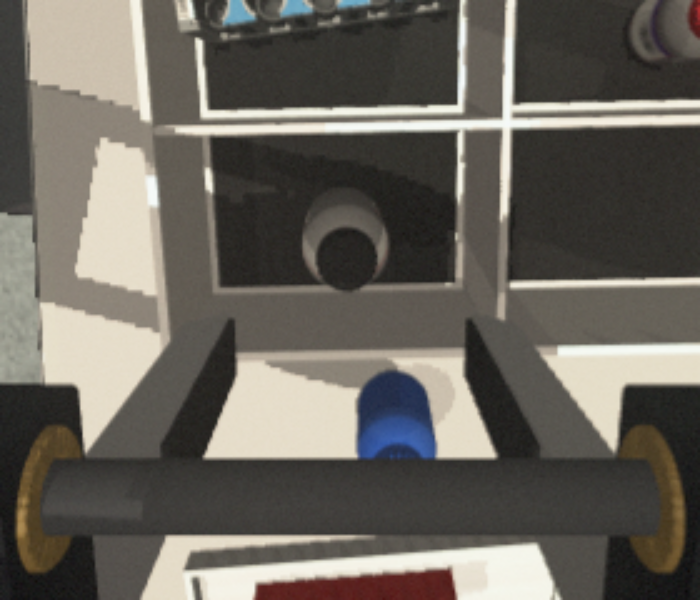

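play_rows(rows=[{"linear": [0,0,2],"spin": 0},{"linear": [0,0,3],"spin": 0},{"linear": [0,0,3],"spin": 0},{"linear": [0,0,2.5],"spin": 0},{"linear": [0,0,2],"spin": 0},{"linear": [0,0,2],"spin": 0},{"linear": [0,0,1.5],"spin": 0},{"linear": [0,0,0.7],"spin": 0},{"linear": [0,0,0],"spin": 0},{"linear": [0,0,0],"spin": 0}])

```text
time: 19.35
tool_pos: [0.4726, -0.0442, 0.0414]
ee_rot: [-3.141, -0.0, 1.627]
wrist_force: [0.1, -0.9, -0.2]
width: 0.0619
```

play_rows(rows=[{"linear": [0,0,0],"spin": 0},{"linear": [0,0,0],"spin": 0},{"linear": [0,0,0],"spin": 0},{"linear": [0,0,0],"spin": 0},{"linear": [0,0,0],"spin": 0},{"linear": [0,0,0],"spin": 0}], claw=3.2)

```text
time: 19.85
tool_pos: [0.4729, -0.0437, 0.0424]
ee_rot: [3.141, 0.001, 1.629]
wrist_force: [-1.8, -0.5, 4.3]
width: 0.0392
```

play_rows(rows=[{"linear": [0,0,-0.5],"spin": 0},{"linear": [0,0,-1.5],"spin": 0},{"linear": [0,0,-2],"spin": 0},{"linear": [0,0,-2.5],"spin": 0},{"linear": [0,0,-2.5],"spin": 0},{"linear": [0,0,-2.5],"spin": 0},{"linear": [0,0,-2],"spin": 0},{"linear": [0,0,-1],"spin": 0},{"linear": [0,0,0],"spin": 0}])

```text
time: 20.6
tool_pos: [0.474, -0.0437, 0.1892]
ee_rot: [3.136, 0.001, 1.629]
wrist_force: [0.6, -0.3, -0.8]
width: 0.0394
```

play_rows(rows=[{"linear": [-1,0,0],"spin": 0},{"linear": [-2,0.3,0],"spin": 0},{"linear": [-3,0.4,0],"spin": 0},{"linear": [-3,0.5,0],"spin": 0},{"linear": [-3,0.5,0],"spin": 0},{"linear": [-3,0.5,0],"spin": 0},{"linear": [-3,0.5,0],"spin": 0},{"linear": [-3,0.5,0],"spin": 0},{"linear": [-3,0.3,0],"spin": 0},{"linear": [-2,0.2,0],"spin": 0},{"linear": [-1.2,0,0],"spin": 0},{"linear": [0,0,0],"spin": 0}])

```text
time: 21.6
tool_pos: [0.5239, -0.3151, 0.1834]
ee_rot: [-3.138, -0.002, 1.626]
wrist_force: [-0.5, 0.0, -0.8]
width: 0.0391
```

```bash
python3 - <<'E'
from h import *
p=snap('wrist'); o=p['obs']; print(o['time'],o['tool_pos'],np.degrees(o['ee_rot']),o['width'],loc(o['tool_pos'],T0,8))
X=o['tool_pos']; print('bottle foot at floor',proj(p,[[X[0],X[1],.004]]))
c=p['frame'][:,:,::-1].copy(); cv2.imwrite('pics/w7.png',c)
E
```

```text
21.6 [ 0.52394249 -0.31512216  0.18335115] [-1.79777263e+02 -1.30631886e-01  9.31455790e+01] 0.03906842016774574 [-0.0020866   0.01430748]
bottle foot at floor [[319.58511243 191.65248774]]
```

View pics/w7.png

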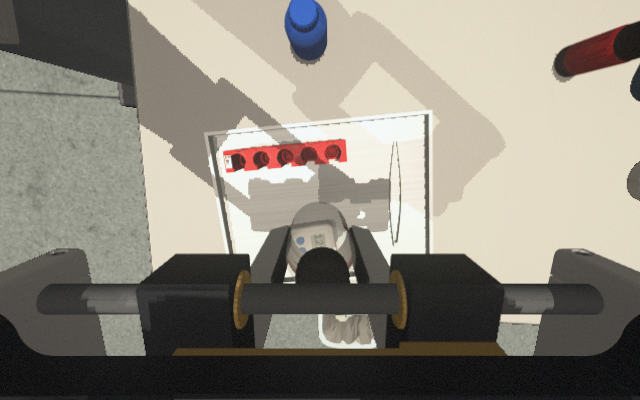

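play_rows(rows=[{"linear": [0,0,1],"spin": 0},{"linear": [0,0,2],"spin": 0},{"linear": [0,0,2.5],"spin": 0},{"linear": [0,0,2.5],"spin": 0},{"linear": [0,0,2.5],"spin": 0},{"linear": [0,0,1.5],"spin": 0},{"linear": [0,0,1],"spin": 0},{"linear": [0,0,0.8],"spin": 0},{"linear": [0,0,0],"spin": 0},{"linear": [0,0,0],"spin": 0},{"linear": [0,0,0],"spin": 0}])

```text
time: 22.57
tool_pos: [0.5262, -0.3132, 0.05]
ee_rot: [3.139, 0.002, 1.629]
wrist_force: [0.6, 0.5, -0.3]
width: 0.0393
```

play_rows(rows=[{"linear": [0,0,0.4],"spin": 0},{"linear": [0,0,0.3],"spin": 0},{"linear": [0,0,0.2],"spin": 0},{"linear": [0,0,0.1],"spin": 0},{"linear": [0,0,0],"spin": 0},{"linear": [0,0,0],"spin": 0},{"linear": [0,0,0],"spin": 0}])

```text
time: 23.15
tool_pos: [0.5257, -0.3134, 0.0404]
ee_rot: [3.14, 0.001, 1.629]
wrist_force: [-1.3, 0.2, 6.2]
width: 0.0392
```

Contact is made, so I'll release, lift and back off for a check.

play_rows(rows=[{"linear": [0,0,0],"spin": 0},{"linear": [0,0,0],"spin": 0},{"linear": [0,0,0],"spin": 0},{"linear": [0,0,0],"spin": 0},{"linear": [0,0,-0.5],"spin": 0},{"linear": [0,0,-2],"spin": 0},{"linear": [0,0,-3],"spin": 0},{"linear": [0,0,-3],"spin": 0},{"linear": [0,0,-3],"spin": 0},{"linear": [0,0,-3],"spin": 0},{"linear": [0,0,-2],"spin": 0},{"linear": [0,0,0],"spin": 0}], claw=5.6)

```text
time: 24.15
tool_pos: [0.5274, -0.3144, 0.2104]
ee_rot: [3.133, 0.007, 1.629]
wrist_force: [-0.5, 0.2, 1.2]
width: 0.0564
```

play_rows(rows=[{"linear": [1,-3,0],"spin": 0},{"linear": [2,-3,0],"spin": 0},{"linear": [3,-3,0],"spin": 0},{"linear": [3,-3,0],"spin": 0},{"linear": [3,-3,0],"spin": 0},{"linear": [3,-2,0],"spin": 0},{"linear": [3,0,0],"spin": 0},{"linear": [3,0,0],"spin": 0},{"linear": [3,0,0],"spin": 0},{"linear": [3,0,0],"spin": 0},{"linear": [2,0,0],"spin": 0},{"linear": [0,0,0],"spin": 0}])

```text
time: 25.15
tool_pos: [0.3395, -0.0319, 0.2023]
ee_rot: [-3.141, -0.002, 1.634]
wrist_force: [-0.7, -0.1, -0.1]
width: 0.0561
```

```bash
python3 - <<'E'
from h import *
p=snap('top'); s=snap('side'); o=robot.get_obs(); print(o['time'],o['tool_pos'])
a=cv2.resize(np.ascontiguousarray(p['frame'][120:300,180:490,::-1]),(775,450),interpolation=cv2.INTER_CUBIC)
b=cv2.resize(np.ascontiguousarray(s['frame'][160:230,270:400,::-1]),(279,150),interpolation=cv2.INTER_CUBIC)
cv2.imwrite('pics/end.png',np.vstack([a,np.hstack([b,np.zeros((150,775-279,3),np.uint8)])]))
E
```

```text
25.25 [ 0.34004506 -0.03456206  0.20250426]
```

View pics/end.png

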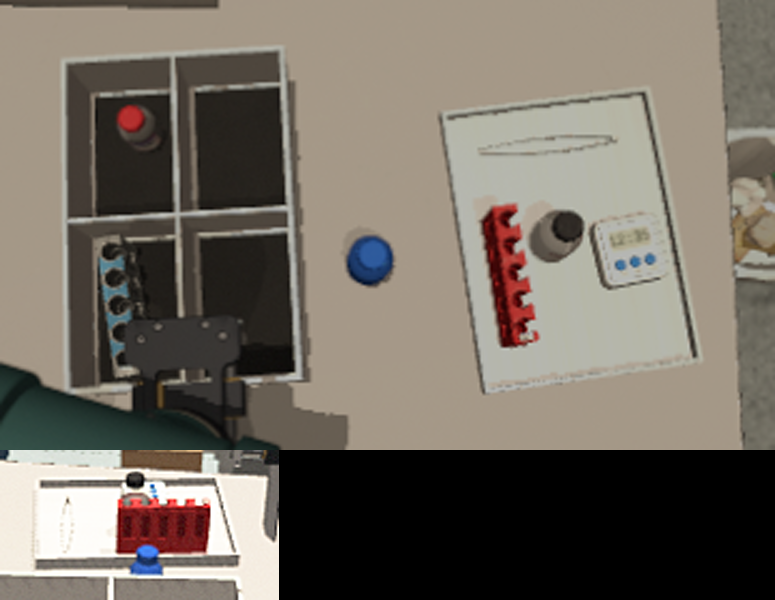

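The view shows the forceps at (548,145), the rack at (512,275), the bottle at (557,235) and the timer at (632,248), all in the tray and standing clear of each other. The grey rack and the small bottle are where they were.

```bash
python3 -c "
from bench import robot
print(robot.close_job())"
```

```text
the job is handed in; nothing more can be done
None
```

The forceps, red rack and black-capped dye bottle are in the tray, and I handed the job in at about 25 s of the 72 s allowed. `close_job` gave no verdict.

- **Forceps:** released about 4 mm above the tray floor rather than right on it, because the fingertips reached just below their underside.
- **Rack and bottle:** both released only after the wrist force showed floor contact, about 5–6 N.
- **Last checks:** the final top and side pictures show the forceps flat and the rack and bottle upright and clear of each other. The timer, grey rack, small bottle and blue bottle look unmoved. I judged this by eye and did not measure final poses or displacements.
- **Disagreement:** the top and wrist cameras first differed by 5–10 mm in y. Better pixel picks brought the forceps, rack and bottle positions to within about 5 mm; the bin's far rim still differed by 6–11 mm. All three grasps closed at the expected widths: about 14.6, 21 and 39 mm.

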